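# Pass a jar through the guard port and cap it

## Robot

A 6-joint arm with a two-finger parallel gripper is mounted at the origin on the work surface. World frame = base frame: x ahead of the robot, y to its left, z up, the work surface at z = 0. Lengths are in m, angles in rad, forces in N, time in s.
With the tool pointing down it reaches from about 0.25 to 0.775 m from the base axis. Payload 4 kg.
Tool frame: the origin (TCP) lies at the very end of the fingers, on their centre line; the grasp point (between the pads) lies 19 mm behind it; z points along the fingers, y is the direction in which the jaws open and shut (so a half turn about z gives the same grasp; the last joint's range is limited). The gripper opens to 94 mm and grips with 3 to 60 N. Pads are 16 mm wide; open, the fingers measure 119 mm over their backs; the gripper's body (75 mm by 177 mm) begins 78 mm behind the grasp point.
Start: joints at [1.04, 0.087, 1.371, -0, 1.684, -0.103], TCP at [0.228, 0.5, 0.206] pointing down, gripper open.
Joint ranges: [-3.1, 3.1], [-0.76, 2.03], [0.27, 2.55], [-1.08, 4.22], [0.17, 2.65], [-2.57, 2.57]. Speed limits (rad/s): [2.79, 2.79, 3.14, 3.14, 3.14, 3.14].

## Interface

Orientations are given as [roll, pitch, yaw] about the fixed x, y, z axes, in that order (R = Rz(yaw) Ry(pitch) Rx(roll)).
In Python, from bench import robot, cams, models gives the robot as it stands.
- The arm moves only by the tool step_arm, never from a script. Its argument "series" is a list of rows, each a list of 5 numbers: the gripper command: -1 is shut, 1 is fully open, values between are in proportion, then the shift along the tool's x, y, z in mm, then the turn about the tool's z in degrees. A call has 1 to 20 rows; each row is the pose to reach, as a shift and turn from the pose commanded when the call began, along the tool's axes at that moment; what a row does not reach only later rows make up. A row lasts 1/8 s, in which the tool goes at most 62.5 mm and 10.7 degrees, less where a joint would pass 70% of its speed; a pose out of reach is approached as far as the arm can. A call with a gripper value outside its range is refused whole. The fingers move at their own pace and stop on an object; the grip force is fixed at half the most. Time passes only in rows, so rows that repeat a pose let the fingers close. It gives the time, the measured TCP pose, the force and the opening at its end, in the units of the state.
- robot.get_obs(): the state, without advancing time (a new reading comes with each control period).
- cams.snapshot(name): name is "scene" or "top"; returns a dict with "pixels" (480x640x3 uint8, red, green, blue), "fov_y" (degrees; the focal length in pixels is half the picture's height over the tangent of half this angle, whatever the lens; pixels are square), "cx", "cy" (the principal point, pixels), "k1" (the pictures are not rectified: a ray, as slopes to the right and down, at radius r is drawn at 1 + k1 r^2 times it, then the intrinsics apply), "R" (3x3) and "t" (3): a world point X has camera coordinates R X + t. Camera axes: x right, y down, z forward; pixel columns grow to the right and rows downward; lengths in m; the calibration is good to about 2 mm. A picture is of the moment at which its call begins. There is no depth.
- robot.close_job(): hands the job in, once; it reports no verdict.
Trained networks look in a picture, given as the dict that the camera call returned (one of the last four; its "shot" number tells which), for a name from the list of things; names that differ only in an ending like _2 or _b are one class to them, and where a whole thing is asked for, a point or a joint stands for the part that bears it (a point fixed in the world has none). Each returns a list of dicts, best first, with "p" (0 to 1); they miss things now and then, are a little off and sometimes report something else, mostly with a low value. They report only what shows in the picture. A call takes as long as a camera call. They do not tell look-alikes from the thing itself.
- models.find_in(picture, label): "position" ([x, y, z] in m, in world coordinates, good to about 4 mm: the middle of the surface that is visible of it).
- models.pinpoint(picture, label): "position" ([x, y, z] in m, in world coordinates, good to about 4 mm: a listed point, or the origin of a listed thing).
The state is a dict: "time": time; "joint_positions": joint angles; "qvel": joint speeds; "joint_torque": joint torques, N m; "tool_pos": TCP position; "ee_rot": TCP orientation; "wrist_force": force on the tool from outside, world axes, zero at the start; "wrist_torque": the same for the moment, N m; "width": finger opening in m.
Only numpy, scipy, OpenCV 4.12 (cv2) and the standard library are available. Lean on these libraries where they do the work, as an engineer would, in place of code of your own. Each camera call takes 0.05 s, during which the arm holds its last target. There are 200 camera calls.

## Task

Using the fork-ended pusher, push the small amber jar along the loading shelf and in through the port of the clear capping box, without touching the port's frame and without touching the jar with the gripper, until it stands against the white stop, centred under the press. Draw the pusher right back out of the port and let go of it, and press the black knob on the roof through its soft first stop down to the stiffer second stop, so that the cap is pressed home, then let the knob come back up. Leave the bottle, the tube rack and the beaker alone.

Things in the scene. Friction and masses are not known exactly. Their poses are not given: they have to be found in the camera images.
- capbox: Clear capping box fixed to the bench, 170 x 170 mm, roof top 120 mm above the bench (plus a 4 mm bar and an 8 mm boss). Origin on the bench under its centre. Its x axis is the way in: the port is in the wall at x = -85 mm; before it a steel loading shelf (150 mm wide, x = -235 to -85 mm, no edges) runs level into the box floor. Shelf and floor are 12 mm above the bench.
- port_frame: Black frame round the port, 12 mm thick (x = -91 to -79 mm of the box; its origin is the box's). The opening is 72 mm wide, centred on the box's x axis, and 80 mm high above the shelf, with no sill: the shelf passes straight through. Nothing may touch this frame.
- port (a point): Middle of the port's opening at shelf height; same axes as the box.
- nest (a point): Where the centre of the jar's underside belongs: on the box floor, 65 mm inside the port along the box's x axis, straight under the press. A flat white stop (44 mm wide, 34 mm high, square to x) stands with its face 20 mm beyond it, so a jar pushed in along x stops there; nothing centres it sideways. Same axes as the box.
- jar: Amber jar on the loading shelf, about 0.12 kg, 40 mm in diameter up to 42 mm high, then a narrow neck with an aluminium cap (36 mm diameter) set loosely on it; 62 mm high in all, 56 mm when the cap is home. Origin at the centre of its underside, z up.
- jar_cap (a joint): How far the cap has been pressed down on the jar (m): 0 loose, about 0.006 when pressed home by the press; it resists with about 4 N and stays where it is pushed.
- pusher: Loose steel pusher flat on the bench, about 0.16 kg. Its x axis points forward along the bar (14 mm wide, top at 7 mm). At the rear an upright black grip, 50 mm long (x), 16 mm thick (y), 6 to 51 mm high, over a foot plate 30 mm wide, 4 mm high; origin under the grip's centre, on the underside. In front, 150 mm from the origin, a fork (see fork).
- fork (a point): Middle of the fork's inner (pushing) face, level with the pusher's underside, same axes, 150 mm ahead of the pusher's origin. The fork is 20 mm high and 54 mm wide: a flat crosspiece with a 4 mm prong each side reaching 22 mm ahead, 46 mm apart inside; the jar fits loosely between them, its centre 20 mm ahead of the face.
- knob_top (a point): Centre of the flat top of the press's black knob (36 mm diameter), 165 mm above the bench when up. It moves straight down: 11 mm against a soft spring (2 to 3.5 N) to the first stop, then 7 mm against a stiffer one (6 to 11 N, plus about 4 N from the jar's cap) to the hard second stop, 18 mm down in all; it springs back.
- press_soft (a joint): Travel in the soft stage of the knob (m): 0 up, 0.011 at the first stop.
- press_stiff (a joint): Travel in the stiff stage of the knob (m): 0 until the first stop, 0.007 at the second stop.
- reagent_bottle: Bystander: brown bottle, 72 mm in diameter, 170 mm high. Origin at the centre of its underside.
- tube_rack: Bystander: steel rack of stoppered test tubes, 80 x 200 mm, 101 mm high. Origin at the centre of its underside.
- beaker: Bystander: white beaker, 70 mm in diameter, 85 mm high. Origin at the centre of its underside.
Things that resemble listed ones, but are neither listed nor needed, are in the scene too. What is shaped like the pusher but pink or red is not meant. There is more than one size of the jar; the job needs the larger.

How it is judged:
On the way, in this order (a step that is already met when the one before it is completed fails the run):
1. the jar stands upright, in the nest against the stop (horizontal distance between jar and nest below 0.008 m and angle between jar's own z axis and vertical below 0.1 rad and z of jar in the frame of nest below 0.004 m), for 0.2 s.
2. the knob is pressed to its second stop with the jar in the nest, the cap going home (all of step 1 and value of joint press_stiff above 0.006 m and value of joint jar_cap above 0.0045 m), for 0.1 s.
At the end, for the whole second after the job is handed in: The jar stands upright on the box floor within 8 mm of the nest's centre with its cap pressed down by more than 4.5 mm, the knob is back up (within 1.5 mm), the pusher is fully out of the port (fork face more than 30 mm in front of the port), released, and all is at rest (all of step 1 and value of joint jar_cap above 0.0045 m and value of joint press_soft below 0.0015 m and value of joint press_stiff below 0.001 m and x of fork in the frame of port below -0.03 m and linear speed of each of jar, pusher below 0.01 m/s); the robot touches nothing.
It fails at once if the port's frame is touched by anything (contact force between port_frame and anything else above 0.3 N).
It fails at once if the gripper or arm touches the jar (contact force between jar and the fingers above 0.3 N or contact force between jar and the arm above 0.3 N).
It fails at once if the cap is pressed down while the jar is not in the nest (value of joint jar_cap above 0.002 m and horizontal distance between jar and nest above 0.012 m).
It fails at once if a bystander is moved by more than 20 mm (distance of any of reagent_bottle, tube_rack, beaker from where it was at the start of the episode above 0.02 m).
It also fails if it takes over 64 s, if anything falls off the work surface, if the arm or the gripper's body presses on something with over 40 N, if the wrist force passes 120 N, or if a joint passes its speed limit or range.

## Working session

There is one attempt and no reset: what is moved stays moved. The work goes in short steps, Python scripts to look and compute and a tool call to move; the robot and the scene stay as the last step left them, time stands still between calls to the robot, and variables do not carry over. Pictures are saved under pics/ and viewed, about 8 in all and at most 12, crops included, and the job is handed in when it is done.

Besides the shell and the picture viewer there is one more tool, called after "Call:" by a JSON object that holds its "fn" and its "kwargs". step_arm: Moves the arm, as the interface text tells. Its arguments: {"type":"object","properties":{"series":{"type":"array","items":{"type":"array","items":{"type":"number"}}}},"required":["series"]}

```bash
mkdir -p pics; cat > h.py <<'E'
import numpy as np, cv2
from bench import robot, cams, models
def save(s,n,crop=None,k=1):
    p=s["pixels"][:,:,::-1]
    if crop: x0,y0,x1,y1=crop; p=p[y0:y1,x0:x1]
    cv2.imwrite("pics/"+n,cv2.resize(p,None,fx=k,fy=k,interpolation=cv2.INTER_CUBIC))
def K(s):
    f=s["pixels"].shape[0]/2/np.tan(np.radians(s["fov_y"])/2); return f
def proj(s,X):
    c=np.asarray(s["R"])@np.asarray(X,float)+np.asarray(s["t"]); a=c[:2]/c[2]; a=a*(1+s["k1"]*(a@a)); return a*K(s)+[s["cx"],s["cy"]]
def unproj(s,uv,z):
    d=(np.asarray(uv,float)-[s["cx"],s["cy"]])/K(s); a=d.copy()
    for _ in range(20): a=d/(1+s["k1"]*(a@a))
    R=np.asarray(s["R"]);t=np.asarray(s["t"]); C=-R.T@t; r=R.T@np.array([a[0],a[1],1]); return C+r*(z-C[2])/r[2]
E
python3 - <<'E'
from h import *
np.set_printoptions(precision=4,suppress=True)
for n in("top","scene"):
    s=cams.snapshot(n); save(s,n+"0.png",k=1.25)
    print(n,s["fov_y"],s["k1"],-np.asarray(s["R"]).T@s["t"])
    for l in["capbox","port","nest","jar","pusher","fork","knob_top","reagent_bottle","tube_rack","beaker"]:
        for d in models.pinpoint(s,l)[:3]: print(l,np.round(d["position"],4),round(d["p"],2),proj(s,d["position"]).round())
print(robot.get_obs())
E
```

```text
top 48.2943253234233 -0.0509215155824293 [0.3482 0.0066 1.4086]
capbox [ 0.5623  0.1493 -0.0013] 0.66 [262. 258.]
port [0.5765 0.0712 0.0123] 0.83 [291. 252.]
jar [ 0.6133 -0.0242  0.0137] 0.79 [327. 239.]
jar [ 0.6979 -0.1309 -0.0011] 0.47 [367. 210.]
jar [ 0.5631  0.1501 -0.0023] 0.23 [261. 257.]
pusher [ 0.5904 -0.4051 -0.0013] 0.93 [468. 250.]
pusher [ 0.4879 -0.3499  0.0004] 0.62 [449. 288.]
pusher [ 0.4415 -0.2076  0.0029] 0.52 [396. 305.]
fork [ 0.2402 -0.3746 -0.0003] 0.91 [461. 383.]
fork [ 0.6177 -0.5502  0.0002] 0.86 [521. 241.]
fork [ 0.4375 -0.2086  0.0031] 0.84 [396. 306.]
knob_top [0.5635 0.1289 0.1681] 0.74 [263. 246.]
reagent_bottle [ 0.5568  0.4036 -0.0013] 0.81 [166. 258.]
tube_rack [0.7783 0.0347 0.0002] 0.72 [306. 180.]
tube_rack [0.5739 0.0701 0.0119] 0.57 [291. 253.]
beaker [ 0.7827 -0.2439  0.0037] 0.64 [408. 180.]
scene 55.981107311451204 0.0004870596881944143 [ 1.15   -0.4955  0.8438]
capbox [ 0.5596  0.1523 -0.0011] 0.82 [372. 256.]
capbox [0.5629 0.1313 0.1635] 0.58 [373. 211.]
port [0.5734 0.0666 0.0122] 0.57 [352. 269.]
nest [0.5656 0.1322 0.0119] 0.67 [
[... 413 characters left out ...]
31  0.0012] 0.72 [134. 273.]
knob_top [0.5641 0.1305 0.164 ] 0.66 [373. 211.]
tube_rack [ 0.7764  0.0347 -0.0003] 0.56 [399. 330.]
beaker [ 0.7833 -0.2364 -0.0028] 0.63 [305. 401.]
beaker [0.5755 0.0684 0.0138] 0.61 [353. 269.]
{'time': 1.1, 'joint_positions': array([ 1.0399,  0.0872,  1.3707, -0.    ,  1.6836, -0.1031]), 'qvel': array([-0.0007,  0.0006,  0.    , -0.    ,  0.0014, -0.0006]), 'joint_torque': array([ -0.001 , -34.0055, -30.2601,   0.0717,   0.0239,  -0.    ]), 'tool_pos': array([0.2282, 0.5005, 0.2055]), 'ee_rot': array([3.1414, 0.    , 2.7138]), 'wrist_force': array([-0.0992,  0.5447,  0.6187]), 'wrist_torque': array([-0.0415,  0.012 , -0.0315]), 'width': 0.09399892700811939}
```

View both.

View pics/top0.png

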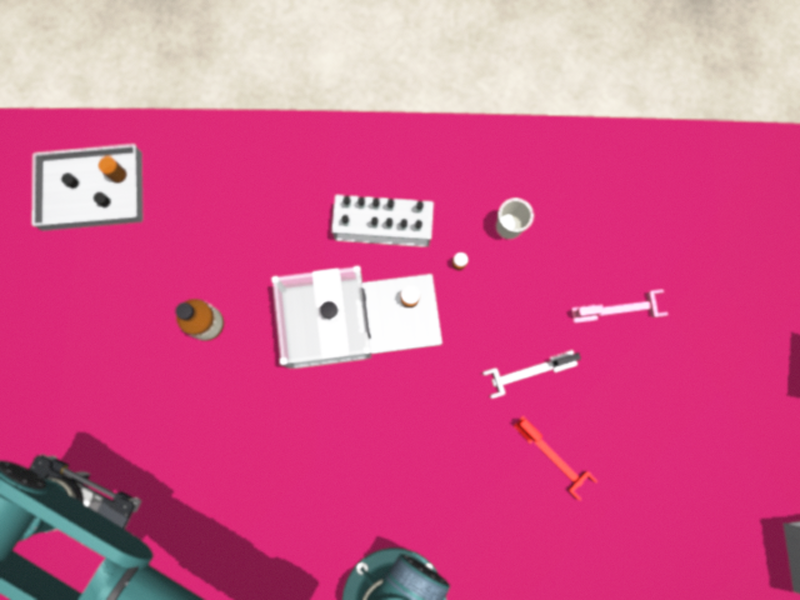

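View pics/scene0.png

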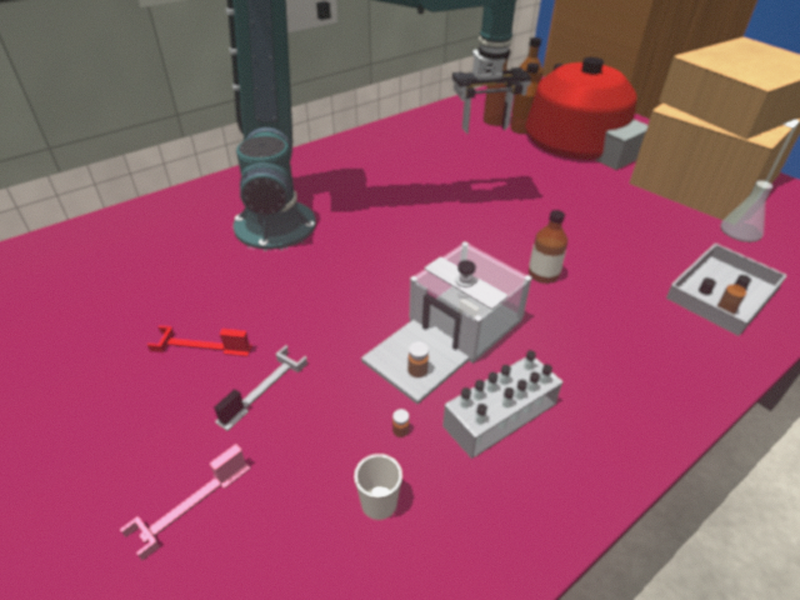

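The top view (800×600) shows three pusher shapes:
- (535,368), steel with a black grip. This fits the description.
- (620,305), pink. Not meant.
- (555,455), red. Not meant.

It also shows two jars. The one at (410,298) on the shelf is the larger. The one at (460,260) on the bench is smaller. The box is at (325,315), with its port facing right. I'll confirm this in one crop.

```bash
python3 - <<'E'
from h import *
s=cams.snapshot("top"); save(s,"c1.png",(255,195,475,325),3.6)
p=s["pixels"].astype(int); m=((p.min(2)>150)&(p.max(2)-p.min(2)<45)).astype(np.uint8)
n,l,st,c=cv2.connectedComponentsWithStats(m)
for i in range(1,n):
    if st[i,4]>60: print(st[i],c[i].round(1))
cv2.imwrite("pics/mask.png",m*255)
for k in range(3):
    t=cams.snapshot("scene") if k%2 else cams.snapshot("top")
    for lab in["port","nest","jar","pusher","fork","knob_top"]:
        print(lab,[(np.round(d["position"],4),round(d["p"],2)) for d in models.pinpoint(t,lab)[:4]])
E
```

```text
[    0     0   640    98 57532] [326.7  44.5]
[  26  116   84   65 3630] [ 68.4 151.2]
[ 266  156   80   41 2338] [305.7 177.1]
[399 159  28  27 383] [410.2 173.1]
[363 202  11  11  90] [368.2 207.2]
[ 218  213  135   81 7948] [282.1 253.3]
[464 242  55  10 250] [490.1 246.8]
[164 256  12  12  61] [171.  262.2]
[387 288  74  30 477] [418.7 299.3]
[ 66 391   8  14  83] [ 68.9 397.7]
port [(array([0.5751, 0.0682, 0.0122]), 0.6)]
nest []
jar [(array([ 0.6134, -0.0256,  0.0156]), 0.7), (array([ 0.6993, -0.1306, -0.0019]), 0.41)]
pusher [(array([ 0.5874, -0.4033,  0.0007]), 0.91), (array([ 0.4856, -0.349 , -0.002 ]), 0.79), (array([ 0.3432, -0.2711, -0.001 ]), 0.58), (array([0.5649, 0.131 , 0.1635]), 0.25)]
fork [(array([ 0.6187, -0.548 , -0.0035]), 0.85), (array([ 2.374e-01, -3.778e-01, -3.000e-04]), 0.84), (array([ 0.44  , -0.2096,  0.0022]), 0.75)]
knob_top [(array([0.5649, 0.1317, 0.168 ]), 0.65)]
port [(array([0.5716, 0.0665, 0.0111]), 0.66)]
nest [(array([0.567 , 0.1345, 0.0113]), 0.82)]
jar [(array([ 0.6127, -0.0251,  0.0127]), 0.81), (array([ 0.6927, -0.1316,  0.0012]), 0.77)]
pus
[... 162 characters left out ...]
.4399, -0.2122,  0.0032]), 0.76), (array([ 6.118e-01, -5.544e-01, -6.000e-04]), 0.67), (array([ 0.2376, -0.3764,  0.0011]), 0.59)]
knob_top [(array([0.5616, 0.1331, 0.1633]), 0.43)]
port [(array([0.5727, 0.0725, 0.0112]), 0.78)]
nest []
jar [(array([ 0.6137, -0.0275,  0.0118]), 0.81), (array([ 0.6976, -0.1323, -0.004 ]), 0.51)]
pusher [(array([ 0.3393, -0.2703, -0.0033]), 0.87), (array([ 0.5909, -0.4032,  0.0016]), 0.8), (array([ 0.4896, -0.3492, -0.0029]), 0.73)]
fork [(array([ 0.6178, -0.5499, -0.0054]), 0.97), (array([ 0.4376, -0.2071,  0.0031]), 0.78), (array([ 0.2376, -0.3776,  0.0017]), 0.74), (array([ 0.6183, -0.0248,  0.0144]), 0.63)]
knob_top [(array([0.5638, 0.1325, 0.1662]), 0.7)]
```

View pics/c1.png

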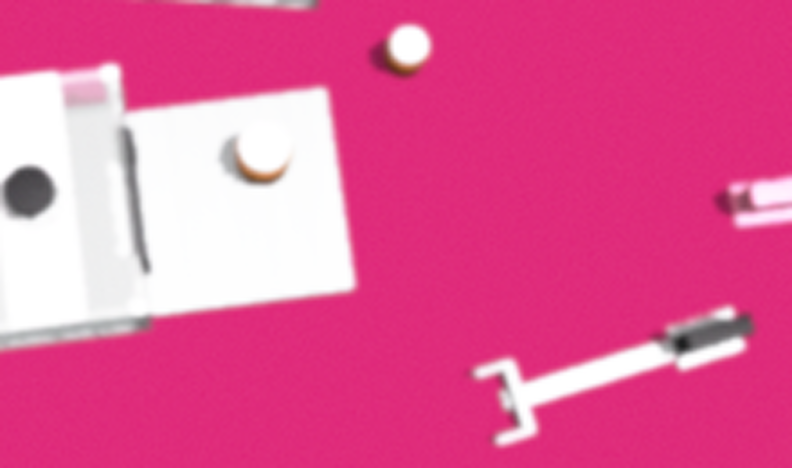

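The crop confirms it. The shelf jar's cap at (263,150) is wider than the bench jar's at (408,45), and the steel pusher with the black grip lies at (610,370). Next I'll fit the shelf edges to get the box axis.

```bash
cat > fit.py <<'E'
from h import *
def cross(prof,idx,lvl):
    for i in range(len(prof)-1):
        if (prof[i]-lvl)*(prof[i+1]-lvl)<=0 and prof[i]!=prof[i+1]: return idx[i]+(lvl-prof[i])/(prof[i+1]-prof[i])
def line(P):
    P=np.array(P)[:,:2]; vx,vy,x0,y0=cv2.fitLine(P.astype(np.float32),cv2.DIST_HUBER,0,1e-4,1e-4).ravel(); 
    return np.array([x0,y0]),np.array([vx,vy])
def shelf(s):
    g=s["pixels"][:,:,1].astype(float); L=130
    T=[unproj(s,(u,cross(g[210:235,u],range(210,235),L)),.012) for u in range(296,342)]
    B=[unproj(s,(u,cross(g[265:295,u],range(265,295),L)),.006) for u in range(300,346)]
    Rr=[unproj(s,(cross(g[v,335:365],range(335,365),L),v),.012) for v in range(224,270)]
    return line(T),line(B),line(Rr)
E
python3 - <<'E'
from fit import *
np.set_printoptions(precision=4,suppress=True)
s=cams.snapshot("top"); T,B,R=shelf(s)
for n,(c,d) in zip("TBR",(T,B,R)):
    print(n,c,np.degrees(np.arctan2(d[1],d[0])))
a=lambda d:np.degrees(np.arctan2(d[1],d[0]))%180
yaw=np.radians(np.mean([a(T[1]),a(B[1]),a(R[1])+90 if a(R[1])<90 else a(R[1])-90])) 
u=np.array([np.cos(yaw),np.sin(yaw)]); v=np.array([-u[1],u[0]]); print("yaw",np.degrees(yaw))
# v points to -x (camera side); T edge at y=-75, B at y=+75
print("width",(B[0]-T[0])@v)
lat=((B[0]@v)+(T[0]@v))/2; print("lat from T",T[0]@v+.075,"mid",lat)
lon=R[0]@u
port=u*(lon+.15)+v*lat; nest=u*(lon+.215)+v*lat
print("port",port,"nest",nest)
jar=np.array([.6128,-.0256]); print("jar in port",(jar-port)@u,(jar-port)@v)
for k in((.565,.1325),(.5641,.1305),(.5616,.1331)): print("knob rel nest",(np.array(k)-nest)@u,(np.array(k)-nest)@v)
E
```

```text
T [ 0.6635 -0.0268] -81.81019
B [ 0.5049 -0.0111] -81.75802
R [ 0.5984 -0.0839] 8.356608
yaw 98.262794
width 0.15471701
lat from T -0.57775605 mid -0.5753975
port [0.5722 0.0639] nest [0.5628 0.1282]
jar in port -0.09441697765278262 -0.027362176442966187
knob rel nest 0.003911357268511196 -0.0027794744218392446
knob rel nest 0.002061460926948909 -0.001601389732460604
knob rel nest 0.004993755277811412 0.0004990030561880597
```

Call:
{"fn": "step_arm", "kwargs": {"series": [[0,0,0,0,10],[0,0,0,0,20],[0,0,0,0,30],[0,0,0,0,40],[0,0,0,0,45]]}}

```text
time: 2.88
tool_pos: [0.2282, 0.5004, 0.2055]
ee_rot: [3.142, -0.0, 1.925]
wrist_force: [-0.2, -0.3, -0.4]
width: 0.0486
```

Call:
{"fn": "step_arm", "kwargs": {"series": [[0,-60,-3,0,0],[0,-120,-7,0,0],[0,-180,-10,0,0],[0,-240,-14,0,0],[0,-300,-17,0,0],[0,-360,-21,0,0],[0,-420,-24,0,0],[0,-480,-28,0,0],[0,-540,-31,0,0],[0,-600,-34,0,0],[0,-660,-38,0,0],[0,-720,-41,0,0],[0,-780,-45,0,0],[0,-840,-48,30,0.8],[0,-888,-51,80,0.8],[0,-888,-51,110,0.8],[0,-888,-51,110,0.8],[0,-888,-51,110,0.8],[0,-888,-51,110,0.8]]}}

```text
time: 5.25
tool_pos: [0.4925, -0.3495, 0.0986]
ee_rot: [3.139, 0.004, 1.915]
wrist_force: [-0.6, -0.3, 0.3]
width: 0.0469
```

```bash
python3 - <<'E'
from h import *
o=robot.get_obs(); print(o["tool_pos"],o["ee_rot"],o["joint_positions"])
s=cams.snapshot("scene"); c=proj(s,[.4885,-.35,.05]).astype(int); print(c, proj(s,o["tool_pos"]))
x,y=max(c[0]-90,0),c[1]-90; save(s,"g1.png",(x,y,x+200,y+150),4)
E
```

```text
[ 0.49254456 -0.3494722   0.09859566] [3.13893139 0.00430874 1.91540548] [-7.11059328e-01  2.45092730e-01  1.40292210e+00  1.93889313e-04
  1.48851718e+00 -1.05568966e+00]
[182 318] [178.70422142 305.48741029]
```

View pics/g1.png

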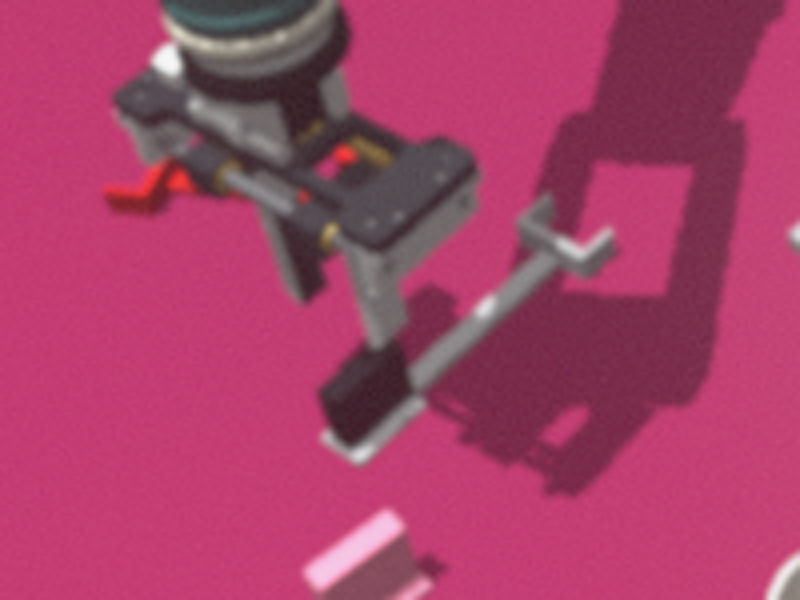

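Call:
{"fn": "step_arm", "kwargs": {"series": [[0,0,0,40,0],[0,0,0,75,0],[0,0,0,83,0],[0,0,0,83,0],[0,0,0,83,0],[-1,0,0,83,0],[-1,0,0,83,0],[-1,0,0,83,0],[-1,0,0,83,0],[-1,0,0,83,0]]}}

```text
time: 6.55
tool_pos: [0.4911, -0.3495, 0.0127]
ee_rot: [-3.141, 0.0, 1.914]
wrist_force: [-1.5, -0.2, 2.1]
width: 0.016
```

Call:
{"fn": "step_arm", "kwargs": {"series": [[-1,0,0,-20,0],[-1,0,0,-60,0],[-1,0,0,-100,0],[-1,0,0,-100,0],[-1,0,0,-100,0]]}}

```text
time: 7.18
tool_pos: [0.4906, -0.3485, 0.1105]
ee_rot: [-3.141, -0.003, 1.915]
wrist_force: [-0.3, 0.3, -1.7]
width: 0.0157
```

```bash
python3 - <<'E'
from h import *
np.set_printoptions(precision=4,suppress=True)
o=robot.get_obs(); p=o["tool_pos"]; y=o["ee_rot"][2]; print(p,o["ee_rot"],o["wrist_force"],o["wrist_torque"])
R=np.array([[np.cos(y),np.sin(y)],[-np.sin(y),np.cos(y)]])
for n in("top","scene","top","scene"):
    s=cams.snapshot(n)
    for l in("fork","pusher"):
        for d in models.pinpoint(s,l):
            q=np.array(d["position"])-p
            if np.linalg.norm(q)<.25: print(n,l,R@q[:2],q[2],round(d["p"],2))
E
```

```text
[ 0.4906 -0.3485  0.1105] [-3.1405 -0.0026  1.9145] [-0.2736  0.3369 -1.677 ] [-0.048   0.071  -0.0209]
top fork [ 0.1497 -0.0003] -0.006415853589951226 0.64
top pusher [0.1223 0.114 ] -0.11161585358995123 0.51
top pusher [-0.0888 -0.0742] -0.11151585358995122 0.45
scene fork [0.1482 0.0043] -0.007215853589951221 0.63
scene pusher [-0.0009 -0.0004] -0.01721585358995123 0.89
scene pusher [-0.0892 -0.0712] -0.10941585358995122 0.55
top fork [ 0.1496 -0.0019] -0.008415853589951228 0.74
top pusher [-0.0016  0.0009] -0.01301585358995122 0.89
top pusher [0.1241 0.116 ] -0.11401585358995123 0.73
top pusher [-0.089  -0.0743] -0.10591585358995123 0.7
top pusher [0.1512 0.0017] -0.00961585358995122 0.69
scene fork [0.1483 0.0048] -0.008915853589951228 0.95
scene pusher [-0.0914 -0.0725] -0.10771585358995123 0.72
scene pusher [-0.0008 -0.0024] -0.011215853589951225 0.65
```

Call:
{"fn": "step_arm", "kwargs": {"series": [[-1,10,25,0,2],[-1,20,55,0,4],[-1,35,90,0,7],[-1,50,130,0,10],[-1,62,165,0,11.4],[-1,70,185,0,11.4],[-1,70,185,0,11.4],[-1,70,185,0,11.4],[-1,70,185,0,11.4]]}}

```text
time: 8.9
tool_pos: [0.641, -0.2222, 0.1126]
ee_rot: [-3.141, 0.0, 1.714]
wrist_force: [-0.7, 0.2, -2.1]
width: 0.0158
```

```bash
cat > meas.py <<'E'
from h import *
np.set_printoptions(precision=4,suppress=True)
o=robot.get_obs(); p=o["tool_pos"]; y=o["ee_rot"][2]; print(o["time"],p,o["ee_rot"],o["wrist_force"])
P=np.array([.573,.067]); u=np.array([np.cos(1.715),np.sin(1.715)]); v=np.array([-u[1],u[0]])
B=lambda q:np.array([(q[:2]-P)@u,(q[:2]-P)@v])
print("tcp box",B(p),"fork pred",B(p)+[.149*np.cos(y-1.715),.149*np.sin(y-1.715)],"dyaw",np.degrees(y-1.715))
def near():
  for n in("top","scene","top","scene"):
    s=cams.snapshot(n)
    for l in("fork","jar","port","nest","knob_top"):
        for d in models.pinpoint(s,l):
            q=np.array(d["position"]); b=B(q)
            if -.2<b[0]<.09 and abs(b[1])<.06 and d["p"]>.35: print(n,l,b,q[2].round(4),round(d["p"],2))
  return s
E
python3 - <<'E'
from meas import *
near()
E
```

```text
8.9 [ 0.641  -0.2222  0.1126] [-3.1413  0.0003  1.7139] [-0.6731  0.2205 -2.0998]
tcp box [-0.296  -0.0257] fork pred [-0.147  -0.0259] dyaw -0.06406955929454007
top fork [-0.1463 -0.0246] 0.1031 0.84
top fork [-0.0992 -0.0285] 0.0139 0.69
top jar [-0.0956 -0.0267] 0.0129 0.67
top port [ 0.0024 -0.0018] 0.0099 0.71
top knob_top [ 0.0659 -0.0031] 0.1669 0.66
scene fork [-0.1475 -0.0267] 0.1031 0.81
scene jar [-0.0943 -0.0276] 0.0133 0.86
scene port [-0.0029  0.0015] 0.0113 0.66
scene nest [ 0.0669 -0.0021] 0.0112 0.68
scene knob_top [0.0668 0.0026] 0.1663 0.73
top fork [-0.1446 -0.0273] 0.1022 0.85
top jar [-0.0976 -0.0287] 0.0149 0.6
top knob_top [0.0647 0.0006] 0.1691 0.76
scene fork [-0.1473 -0.0268] 0.1027 0.61
scene jar [-0.096  -0.0257] 0.0121 0.56
scene port [0.0004 0.003 ] 0.0133 0.76
scene nest [-0.1483 -0.0279] 0.0987 0.71
scene nest [0.0681 0.    ] 0.0084 0.61
scene knob_top [0.0671 0.0006] 0.1681 0.48
```

Call:
{"fn": "step_arm", "kwargs": {"series": [[-1,0,1,30,0],[-1,0,1,60,0],[-1,0,1,78,0],[-1,0,1,85,0],[-1,0,1,85,0],[-1,0,1,85,0],[-1,0,1,85,0]]}}

```text
time: 10.98
tool_pos: [0.6436, -0.2212, 0.029]
ee_rot: [3.139, 0.001, 1.715]
wrist_force: [0.0, -0.0, -1.8]
width: 0.0155
```

```bash
python3 - <<'E'
from meas import *
s=cams.snapshot("scene"); c=proj(s,[.61,-.05,.02]).astype(int); save(s,"d1.png",(c[0]-100,c[1]-75,c[0]+100,c[1]+75),4); print(c)
E
```

```text
10.975 [ 0.6436 -0.2212  0.029 ] [3.1395 0.0012 1.7155] [ 0.028  -0.0105 -1.7672]
tcp box [-0.2954 -0.0285] fork pred [-0.1464 -0.0284] dyaw 0.026703155077436327
[324 297]
```

View pics/d1.png

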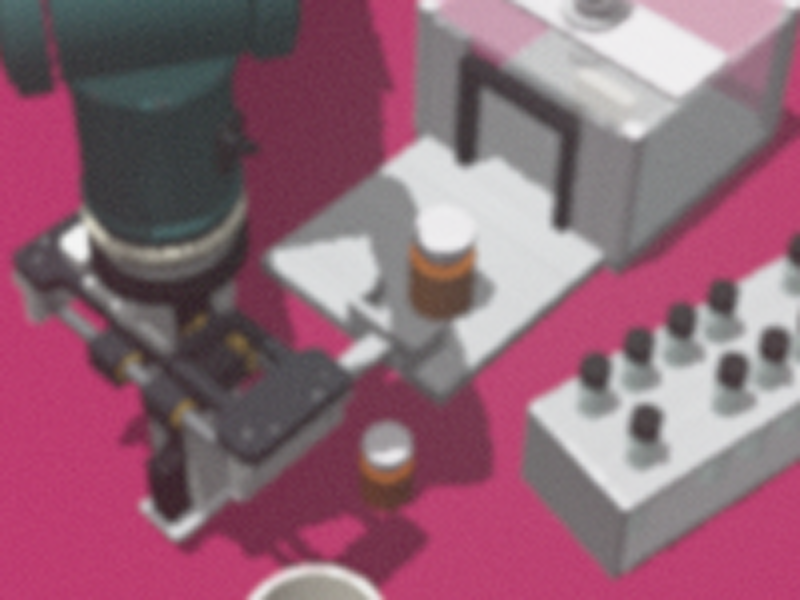

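Call:
{"fn": "step_arm", "kwargs": {"series": [[-1,5,0,0,0],[-1,10,0,0,0],[-1,14,0,0,0],[-1,18,0,0,0],[-1,22,0,0,0],[-1,25,0,0,0],[-1,28,0,0,0],[-1,31,0,0,0],[-1,34,0,0,0],[-1,36,0,0,0],[-1,36,0,0,0],[-1,36,0,0,0]]}}

```text
time: 12.52
tool_pos: [0.6376, -0.185, 0.0274]
ee_rot: [-3.141, -0.001, 1.716]
wrist_force: [1.2, -0.3, -2.8]
width: 0.0158
```

```bash
python3 - <<'E'
from meas import *
near()
E
```

```text
12.525 [ 0.6376 -0.185   0.0274] [-3.1415 -0.0005  1.7155] [ 1.1503 -0.3142 -2.7506]
tcp box [-0.2587 -0.0277] fork pred [-0.1097 -0.0276] dyaw 0.029495509319038667
top fork [-0.1075 -0.028 ] 0.0173 0.53
top jar [-0.0831 -0.0293] 0.0145 0.67
top port [0.0023 0.0015] 0.0113 0.85
top nest [-0.0837 -0.0274] 0.0159 0.47
top knob_top [ 0.066  -0.0007] 0.1663 0.76
scene fork [-0.1122 -0.0256] 0.0141 0.97
scene jar [0.0862 0.0004] -0.0041 0.45
scene port [0.0006 0.0017] 0.0117 0.63
scene nest [ 0.0675 -0.0025] 0.0089 0.68
scene knob_top [ 0.0643 -0.0004] 0.1651 0.57
top fork [-0.1085 -0.0276] 0.0199 0.79
top jar [-0.0829 -0.0272] 0.0125 0.62
top port [ 0.0046 -0.0024] 0.0105 0.71
top knob_top [ 0.0637 -0.0008] 0.1678 0.55
scene fork [-0.1129 -0.0278] 0.0171 0.79
scene jar [-0.0849 -0.0244] 0.0134 0.61
scene port [ 0.001  -0.0018] 0.0108 0.92
scene nest [ 0.0654 -0.0034] 0.0101 0.59
scene knob_top [0.0673 0.0021] 0.162 0.59
```

Call:
{"fn": "step_arm", "kwargs": {"series": [[-1,4,0,0,0],[-1,8,0,0,0],[-1,11,-1,0,0],[-1,14,-3,0,0],[-1,17,-5,0,0],[-1,20,-7,0,0],[-1,23,-9,0,0],[-1,26,-11,0,0],[-1,29,-13,0,0],[-1,32,-15,0,0],[-1,35,-17,0,0],[-1,38,-19,0,0],[-1,41,-21,0,0],[-1,44,-23,0,0],[-1,47,-25,0,0],[-1,50,-27,0,0],[-1,53,-28.5,0,0],[-1,56,-30,0,0],[-1,56,-30,0,0],[-1,56,-30,0,0]]}}

```text
time: 16.23
tool_pos: [0.5998, -0.134, 0.0275]
ee_rot: [-3.142, -0.0, 1.716]
wrist_force: [0.1, 0.6, -0.4]
width: 0.016
```

```bash
python3 - <<'E'
from meas import *
near()
s=cams.snapshot("top"); c=proj(s,[.58,.03,.02]).astype(int); save(s,"e1.png",(c[0]-50,c[1]-38,c[0]+50,c[1]+38),8); print(c)
for b in((-.05,0),(0,.036),(0,-.036),(-.03,0)): print(b,(proj(s,np.r_[P+b[0]*u+b[1]*v,.012])-c+[50,38])*8)
E
```

```text
16.225 [ 0.5998 -0.134   0.0275] [-3.1415 -0.0003  1.7156] [ 0.0824  0.6153 -0.4357]
tcp box [-0.2028  0.0023] fork pred [-0.0538  0.0024] dyaw 0.0337082986366969
top fork [-0.0512  0.0019] 0.0169 0.62
top jar [-0.0269 -0.0018] 0.0125 0.58
top port [ 0.002  -0.0011] 0.0106 0.55
top knob_top [0.0682 0.0006] 0.1689 0.5
scene fork [-0.0554  0.0043] 0.017 0.78
scene fork [ 0.0673 -0.0047] 0.01 0.45
scene jar [-0.0279 -0.0017] 0.0125 0.82
scene port [ 0.0003 -0.0007] 0.011 0.85
scene nest [ 0.0676 -0.0004] 0.0128 0.7
scene knob_top [ 0.0653 -0.001 ] 0.1634 0.58
top fork [-0.049   0.0044] 0.0183 0.61
top jar [-0.0251 -0.0028] 0.0141 0.79
top port [0.0045 0.0016] 0.0118 0.62
top nest [0.0667 0.0001] 0.1697 0.41
top knob_top [0.0655 0.0004] 0.1693 0.47
scene fork [-0.057   0.0054] 0.0132 0.55
scene jar [-0.0243 -0.0019] 0.013 0.6
scene port [ 0.0005 -0.0017] 0.0112 0.75
scene nest [ 0.0644 -0.0025] 0.0082 0.98
scene knob_top [ 0.0664 -0.0005] 0.1636 0.65
[306 250]
(-0.05, 0) [441.2806 311.2567]
(0, 0.036) [304.524  437.8717]
(0, -0.036) [277.6402 224.3325]
(-0.03, 0) [381.2208 319.0125]
```

View pics/e1.png

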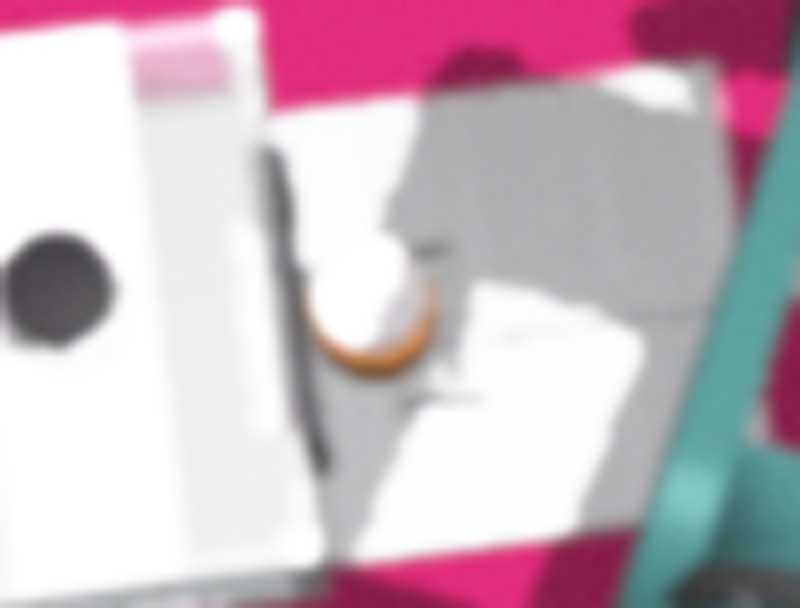

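Call:
{"fn": "step_arm", "kwargs": {"series": [[-1,4,-0.6,0,0],[-1,8,-1.3,0,0],[-1,12,-1.3,0,0],[-1,16,-1.3,0,0],[-1,20,-1.3,0,0],[-1,25,-1.3,0,0],[-1,30,-1.3,0,0],[-1,35,-1.3,0,0],[-1,40,-1.3,0,0],[-1,45,-1.3,0,0],[-1,50,-1.3,0,0],[-1,55,-1.3,0,0],[-1,60,-1.3,0,0],[-1,64,-1.3,0,0],[-1,68,-1.3,0,0],[-1,72,-1.3,0,0],[-1,76,-1.3,0,0],[-1,80,-1.3,0,0],[-1,80,-1.3,0,0],[-1,80,-1.3,0,0]]}}

```text
time: 19.98
tool_pos: [0.5871, -0.055, 0.0275]
ee_rot: [3.142, -0.0, 1.716]
wrist_force: [-0.2, 0.3, -2.0]
width: 0.0163
```

```bash
python3 - <<'E'
from meas import *
near()
s=cams.snapshot("scene"); c=proj(s,[.575,.09,.04]).astype(int); save(s,"f1.png",(c[0]-60,c[1]-45,c[0]+60,c[1]+45),6.6); print(c)
E
```

```text
19.975 [ 0.5871 -0.055   0.0275] [ 3.1415 -0.0004  1.7155] [-0.1621  0.3324 -1.98  ]
tcp box [-0.1227  0.0036] fork pred [0.0263 0.0037] dyaw 0.029263064631031326
top port [ 0.0053 -0.0018] 0.0098 0.91
top knob_top [0.0639 0.0008] 0.1685 0.49
scene fork [0.0268 0.0042] 0.0183 0.54
scene jar [ 0.0507 -0.004 ] 0.0143 0.43
scene port [-0.0011  0.0008] 0.0142 0.98
scene nest [ 0.0666 -0.0037] 0.0094 0.84
scene knob_top [0.0638 0.004 ] 0.166 0.7
top port [ 0.0019 -0.0001] 0.011 0.71
top knob_top [0.0646 0.0015] 0.1662 0.68
top knob_top [ 0.0047 -0.0025] 0.0116 0.68
scene fork [0.0246 0.0046] 0.0139 0.77
scene jar [0.0845 0.0007] 0.0042 0.57
scene jar [0.0526 0.0006] 0.0115 0.44
scene jar [0.0672 0.0008] 0.0117 0.39
scene port [0.0018 0.0001] 0.0098 0.6
scene nest [ 0.0676 -0.0018] 0.0089 0.83
scene nest [-0.1233 -0.0008] 0.0144 0.55
scene knob_top [-0.1229  0.0031] 0.0144 0.56
scene knob_top [0.0681 0.0014] 0.1644 0.45
[359 257]
```

View pics/f1.png

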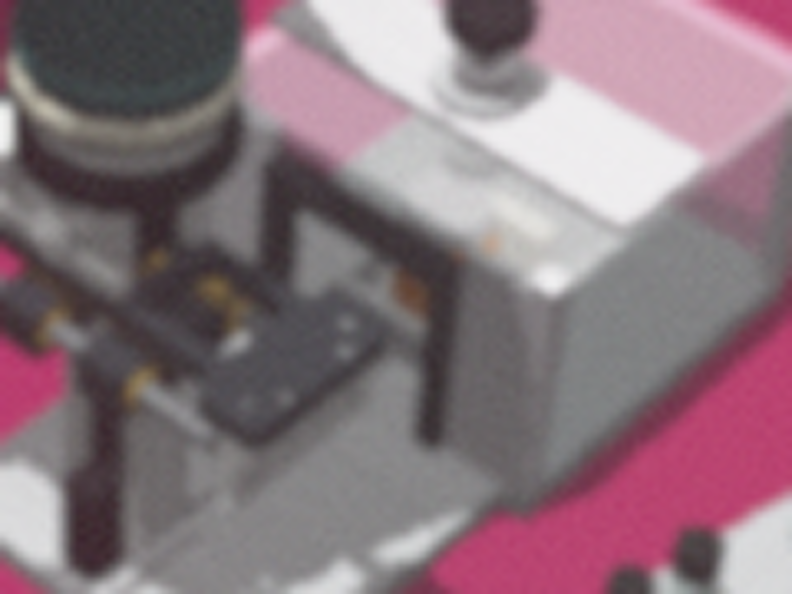

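Call:
{"fn": "step_arm", "kwargs": {"series": [[-1,4,0,0,0],[-1,8,0,0,0],[-1,11,0,0,0],[-1,13,0,0,0],[-1,15,0,0,0],[-1,16,0,0,0],[-1,17,0,0,0],[-1,17,0,0,0],[-1,17,0,0,0]]}}

```text
time: 22.35
tool_pos: [0.5855, -0.0423, 0.0286]
ee_rot: [3.14, 0.008, 1.715]
wrist_force: [1.0, -8.9, -0.7]
width: 0.0159
```

Call:
{"fn": "step_arm", "kwargs": {"series": [[-1,1,0,0,0],[-1,1,0,0,0],[-1,1,0,0,0]]}}

```text
time: 22.72
tool_pos: [0.5856, -0.0422, 0.0289]
ee_rot: [3.14, 0.009, 1.715]
wrist_force: [-0.3, -11.4, 0.4]
width: 0.0156
```

Call:
{"fn": "step_arm", "kwargs": {"series": [[-1,1,0,0,0],[-1,1,0,0,0],[-1,1,0,0,0]]}}

```text
time: 23.1
tool_pos: [0.5857, -0.0422, 0.0291]
ee_rot: [3.14, 0.011, 1.715]
wrist_force: [0.3, -13.1, 2.0]
width: 0.0159
```

```bash
python3 - <<'E'
from meas import *
near();s=near()
c=proj(s,[.575,.11,.04]).astype(int); save(s,"j1.png",(c[0]-50,c[1]-37,c[0]+50,c[1]+38),8); print(c)
E
```

```text
23.1 [ 0.5857 -0.0422  0.0291] [3.1398 0.0108 1.7145] [  0.2798 -13.0939   1.9507]
tcp box [-0.1098  0.0032] fork pred [0.0392 0.0031] dyaw -0.026825215529601994
top port [ 0.0069 -0.0029] 0.011 0.8
top knob_top [0.0626 0.0002] 0.1638 0.7
scene fork [0.037  0.0053] 0.0177 0.7
scene port [-0.0036  0.0009] 0.0111 0.78
scene nest [ 0.0659 -0.0031] 0.0085 0.64
scene knob_top [0.0657 0.0007] 0.1649 0.5
scene knob_top [0.0365 0.0066] 0.0145 0.42
top port [ 0.0054 -0.003 ] 0.0122 0.71
top knob_top [0.0653 0.0004] 0.1674 0.74
scene fork [0.0405 0.0051] 0.0187 0.52
scene port [-0.0015  0.0021] 0.0112 0.61
scene nest [ 0.0681 -0.0006] 0.0085 0.72
scene knob_top [0.0669 0.0008] 0.1638 0.48
top port [ 0.005  -0.0008] 0.012 0.86
top nest [0.0655 0.0007] 0.1698 0.66
top knob_top [ 0.0664 -0.0001] 0.1681 0.44
scene fork [0.0824 0.0016] 0.0044 0.66
scene fork [0.0378 0.0054] 0.0163 0.56
scene port [-0.0001 -0.0005] 0.0118 0.82
scene port [0.0833 0.0042] -0.0034 0.71
scene port [0.0368 0.0071] 0.0167 0.68
scene nest [ 0.0686 -0.0019] 0.0069 0.76
scene knob_top [0.0659 0.0019] 0.1657 0.52
top fork [0.0836 0.0012] -0.0019 0.7
top port [ 0.0055 -0.0011] 0.012 0.81
top knob_top [ 0.0658 -0.0003] 0.1675 0.65
scene fork [0.0348 0.0053] 0.0181 0.76
scene port [-0.0016  0.0015] 0.0134 0.64
scene nest [ 0.0673 -0.0016] 0.0117 0.93
scene knob_top [0.0673 0.0014] 0.1657 0.6
[365 254]
```

View pics/j1.png

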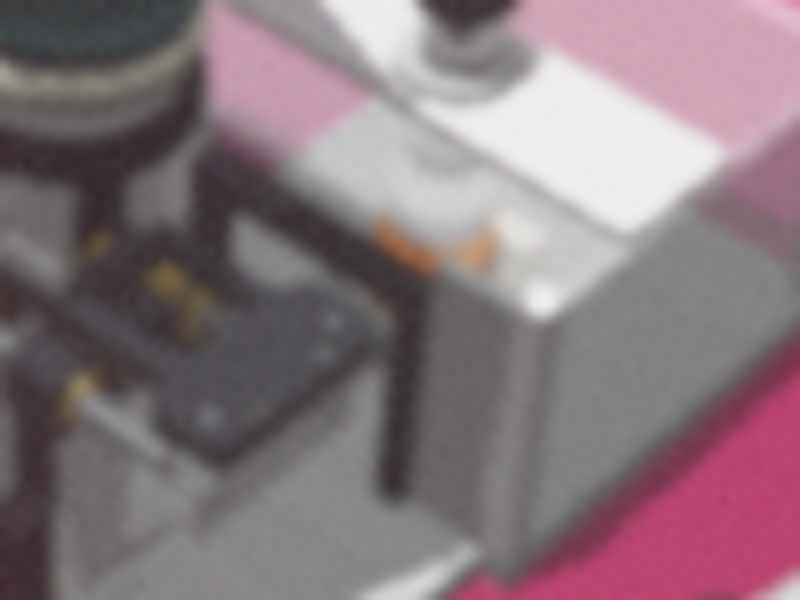

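```bash
python3 - <<'E'
from meas import *
s=cams.snapshot("scene"); c=np.array([365,254])
f=lambda b,z:((proj(s,np.r_[P+b[0]*u+b[1]*v,z])-c+[50,37])*8).round().astype(int).tolist()
print("stop face corners",[f((.0865,y),z) for y in(-.022,.022) for z in(.012,.046)])
img=s["pixels"][:,:,::-1][217:292,315:415]; img=cv2.resize(img,None,fx=8,fy=8,interpolation=cv2.INTER_CUBIC)
t=np.linspace(0,2*np.pi,60)
for x,col in((.060,(255,0,0)),(.066,(0,255,0))):
    for r,z in((.018,.074),(.020,.054)):
        cv2.polylines(img,[np.array([f((x+r*np.cos(a),-.001+r*np.sin(a)),z) for a in t])],True,col,1)
cv2.polylines(img,[np.array([f((.0865,y),z) for y,z in((-.022,.012),(-.022,.046),(.022,.046),(.022,.012))])],True,(0,255,255),1)
cv2.imwrite("pics/k1.png",img[100:400,250:650].repeat(2,0).repeat(2,1))
E
```

```text
25.5 [ 0.5857 -0.0421  0.0292] [3.1397 0.0108 1.7146] [  0.1368 -12.8593   0.7661]
tcp box [-0.1098  0.0031] fork pred [0.0392 0.0031] dyaw -0.022082166285594184
stop face corners [[515, 315], [525, 240], [412, 251], [420, 176]]
```

View pics/k1.png

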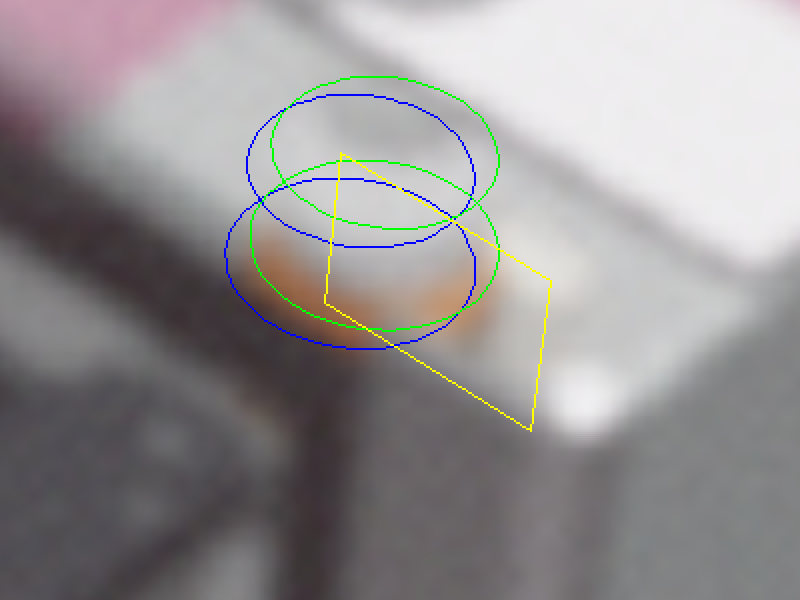

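Call:
{"fn": "step_arm", "kwargs": {"series": [[-1,-3,0,0,0],[-1,-6,0,0,0],[-1,-8,0,0,0],[-1,-8,0.7,0,0],[-1,-8,1.4,0,0],[-1,-10,1.4,0,0],[-1,-13,1.4,0,0],[-1,-17,1.4,0,0],[-1,-22,1.4,0,0],[-1,-28,1.4,0,0],[-1,-36,1.4,0,0],[-1,-46,1.4,0,0],[-1,-60,1.4,0,0],[-1,-75,1.4,0,0],[-1,-90,1.4,0,0],[-1,-110,1.4,0,0],[-1,-130,1.4,0,0],[-1,-150,1.4,0,0],[-1,-150,1.4,0,0],[-1,-150,1.4,0,0]]}}

```text
time: 28.05
tool_pos: [0.6072, -0.1843, 0.0273]
ee_rot: [-3.141, -0.001, 1.715]
wrist_force: [-0.6, 0.1, -2.4]
width: 0.0158
```

```bash
python3 - <<'E'
from meas import *
s=near()
s=cams.snapshot("scene"); c=np.array([365,254])
f=lambda b,z:((proj(s,np.r_[P+b[0]*u+b[1]*v,z])-c+[50,37])*8).round().astype(int).tolist()
img=s["pixels"][:,:,::-1][217:292,315:415]; img=cv2.resize(img,None,fx=8,fy=8,interpolation=cv2.INTER_CUBIC)
t=np.linspace(0,2*np.pi,60)
for r,z in((.020,.012),(.020,.054)):
    cv2.polylines(img,[np.array([f((.066+r*np.cos(a),-.0005+r*np.sin(a)),z) for a in t])],True,(0,255,0),1)
cv2.imwrite("pics/k2.png",img)
E
```

```text
28.05 [ 0.6072 -0.1843  0.0273] [-3.1413 -0.0009  1.7153] [-0.5909  0.1477 -2.3925]
tcp box [-0.2536  0.0023] fork pred [-0.1046  0.0023] dyaw 0.017264545507576404
top fork [-0.1041  0.0013] 0.0174 0.81
top port [ 0.0042 -0.0005] 0.0109 0.79
top knob_top [ 0.0656 -0.0009] 0.1692 0.7
scene fork [-0.1058  0.0024] 0.0172 0.78
scene jar [0.0671 0.0011] 0.0159 0.6
scene port [-0.0007  0.0018] 0.0138 0.67
scene nest [ 0.0683 -0.0052] 0.0079 0.96
scene knob_top [0.0656 0.0002] 0.1665 0.54
top fork [-0.1018  0.0016] 0.0188 0.6
top port [ 0.0056 -0.0041] 0.0118 0.68
top knob_top [ 0.0625 -0.0001] 0.1684 0.62
scene fork [-0.1037  0.0049] 0.017 0.81
scene jar [0.0667 0.0006] 0.0109 0.46
scene port [-0.0001  0.0006] 0.01 0.66
scene port [0.0684 0.0018] 0.1646 0.37
scene nest [ 0.07   -0.0029] 0.0086 0.73
scene knob_top [0.0651 0.0008] 0.1654 0.51
scene knob_top [0.0827 0.0037] 0.0008 0.39
```

View pics/k2.png

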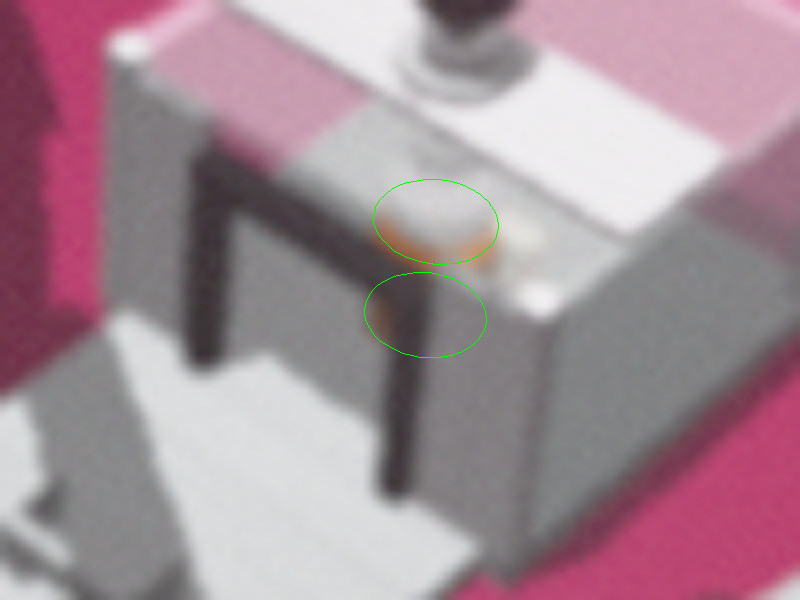

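The overlay shows the jar standing upright in the nest, with its shoulder at (435,225) inside the green ring, and the fork clear of the port. Next I'll set the pusher down on the bench, beyond the shelf.

Call:
{"fn": "step_arm", "kwargs": {"series": [[-1,-20,0,0,0],[-1,-45,0,0,0],[-1,-70,0,0,0],[-1,-82,0,0,0],[-1,-82,0,0,0],[-1,-82,0,5,0],[-1,-82,0,10,0],[-1,-82,0,14,0],[-1,-82,0,14.5,0],[-1,-82,0,14.5,0],[-1,-82,0,14.5,0],[0,-82,0,14.5,0],[0,-82,0,14.5,0],[0,-82,0,14.5,0],[0,-82,0,-20,0],[0,-82,0,-80,0],[-1,-82,0,-140,0],[-1,-82,0,-180,0],[-1,-82,0,-180,0],[-1,-82,0,-180,0]]}}

```text
time: 31.8
tool_pos: [0.6187, -0.2655, 0.206]
ee_rot: [-3.14, -0.001, 1.715]
wrist_force: [0.8, -0.4, -0.6]
width: 0.0105
```

```bash
python3 - <<'E'
from meas import *
for n in("top","scene","scene"):
    s=cams.snapshot(n); print([(B(np.array(d["position"])),round(d["p"],2)) for l in("pusher","fork") for d in models.pinpoint(s,l)])
t=P+.0655*u-.0001*v; d=t-p[:2]; print("dx,dy tool",d@[np.cos(y),np.sin(y)],d@[np.sin(y),-np.cos(y)],p[2])
E
```

```text
31.8 [ 0.6187 -0.2655  0.206 ] [-3.14   -0.0012  1.7155] [ 0.7539 -0.421  -0.643 ]
tcp box [-0.3356  0.0026] fork pred [-0.1866  0.0026] dyaw 0.027653575707768146
[(array([-0.3347, -0.0002]), 0.98), (array([-0.4682,  0.0534]), 0.93), (array([-0.3001,  0.2783]), 0.56), (array([-0.1841,  0.0035]), 0.93), (array([-0.6145,  0.0459]), 0.92), (array([-0.389 ,  0.3955]), 0.86)]
[(array([-0.3375, -0.0028]), 0.97), (array([-0.4714,  0.0524]), 0.89), (array([-0.302 ,  0.2757]), 0.73), (array([-0.6209,  0.0503]), 0.81), (array([-0.1884,  0.002 ]), 0.65)]
[(array([-0.3348, -0.0015]), 0.93), (array([-0.4732,  0.0516]), 0.93), (array([-0.3039,  0.2742]), 0.76), (array([-0.1903,  0.0025]), 0.9), (array([-0.389,  0.398]), 0.82), (array([-0.6202,  0.0493]), 0.61)]
dx,dy tool 0.4011161691675682 0.0028547241432652208 0.20602866171569328
```

Call:
{"fn": "step_arm", "kwargs": {"series": [[-1,40,0,0,0],[-1,95,0,0,0],[-1,150,1,0,0],[-1,205,1,0,0],[-1,260,2,0,0],[-1,315,3,0,0],[-1,365,3,0,0],[-1,395,3,0,0],[-1,401,3,0,0],[-1,401,3,0,0],[-1,401,3,0,0],[-1,401,3,20,0],[-1,401,3,34,0],[-1,401,3,38,0],[-1,401,3,38,0],[-1,401,3,38,0]]}}

```text
time: 34.25
tool_pos: [0.5648, 0.1315, 0.1703]
ee_rot: [3.14, -0.0, 1.715]
wrist_force: [0.6, 0.3, 0.6]
width: 0.0
```

```bash
python3 - <<'E'
from meas import *
s=cams.snapshot("scene"); c=proj(s,p).astype(int); save(s,"n1.png",(c[0]-50,c[1]-37,c[0]+50,c[1]+38),6); print(c)
E
```

```text
34.25 [0.5648 0.1315 0.1703] [ 3.1401 -0.0001  1.7153] [0.5933 0.2633 0.5749]
tcp box [ 0.065  -0.0011] fork pred [ 0.214  -0.0011] dyaw 0.019801886190890752
[373 209]
```

View pics/n1.png

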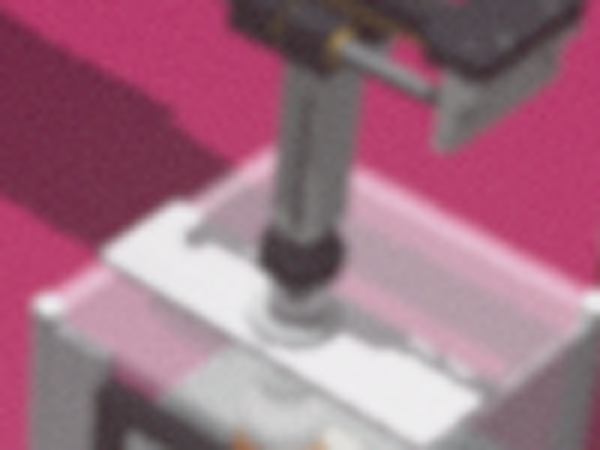

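Call:
{"fn": "step_arm", "kwargs": {"series": [[-1,0,0,4,0],[-1,0,0,8,0],[-1,0,0,11,0],[-1,0,0,12,0],[-1,0,0,12,0],[-1,0,0,12,0]]}}

```text
time: 35.05
tool_pos: [0.5647, 0.1316, 0.1579]
ee_rot: [3.14, -0.0, 1.715]
wrist_force: [1.4, 1.2, 3.0]
width: 0.0007
```

Call:
{"fn": "step_arm", "kwargs": {"series": [[-1,0,0,3,0],[-1,0,0,5,0],[-1,0,0,7,0],[-1,0,0,8,0],[-1,0,0,8,0],[-1,0,0,8,0],[-1,0,0,8,0]]}}

```text
time: 35.92
tool_pos: [0.5648, 0.1316, 0.1519]
ee_rot: [3.139, -0.0, 1.716]
wrist_force: [-1.1, 0.2, 9.3]
width: 0.0005
```

Call:
{"fn": "step_arm", "kwargs": {"series": [[-1,0,0,2,0],[-1,0,0,4,0],[-1,0,0,4,0],[-1,0,0,4,0],[-1,0,0,4,0]]}}

```text
time: 36.55
tool_pos: [0.5648, 0.1316, 0.1485]
ee_rot: [3.138, -0.0, 1.716]
wrist_force: [-1.7, 0.3, 12.1]
width: 0.0
```

Call:
{"fn": "step_arm", "kwargs": {"series": [[-1,0,0,2,0],[-1,0,0,4,0],[-1,0,0,4,0],[-1,0,0,4,0],[-1,0,0,4,0]]}}

```text
time: 37.17
tool_pos: [0.5651, 0.1317, 0.147]
ee_rot: [3.136, 0.0, 1.716]
wrist_force: [-3.6, -0.1, 19.3]
width: 0.001
```

Call:
{"fn": "step_arm", "kwargs": {"series": [[-1,0,0,2,0],[-1,0,0,2,0],[-1,0,0,2,0],[-1,0,0,2,0]]}}

```text
time: 37.67
tool_pos: [0.5653, 0.1317, 0.1469]
ee_rot: [3.135, 0.0, 1.716]
wrist_force: [-6.5, -1.8, 23.9]
width: 0.0004
```

Call:
{"fn": "step_arm", "kwargs": {"series": [[-1,0,0,-5,0],[-1,0,0,-12,0],[-1,0,0,-20,0],[-1,0,0,-35,0],[-1,0,0,-60,0],[-1,0,0,-100,0],[-1,-60,0,-120,0],[-1,-120,0,-120,0],[-1,-160,0,-120,0],[-1,-160,0,-120,0],[-1,-160,0,-120,0],[-1,-160,0,-120,0],[-1,-160,0,-120,0]]}}

```text
time: 39.3
tool_pos: [0.5872, -0.0256, 0.2596]
ee_rot: [-3.142, -0.0, 1.717]
wrist_force: [-0.0, 0.5, -0.1]
width: 0.0001
```

```bash
python3 - <<'E'
from meas import *
near()
s=cams.snapshot("scene"); save(s,"z1.png",(290,200,420,297),6)
for l in("beaker","tube_rack","reagent_bottle"): print(l,[(np.round(d["position"],3),round(d["p"],2)) for d in models.pinpoint(s,l)[:2]])
E
```

```text
39.3 [ 0.5872 -0.0256  0.2596] [-3.1416 -0.0002  1.7173] [-0.0082  0.548  -0.0869]
tcp box [-0.0937 -0.0008] fork pred [ 0.0553 -0.0004] dyaw 0.1320591046945766
top fork [-0.1831  0.0043] 0.0028 0.61
top port [ 0.0041 -0.0002] 0.0098 0.95
top knob_top [0.0632 0.002 ] 0.1671 0.66
scene fork [-0.1859  0.0027] 0.0025 0.91
scene jar [0.0654 0.    ] 0.0115 0.44
scene nest [ 0.0696 -0.0016] 0.0109 0.58
scene knob_top [0.0631 0.0021] 0.1655 0.48
top fork [-0.1856  0.0039] 0.0039 0.72
top port [ 0.0047 -0.0003] 0.0091 0.62
top port [0.0833 0.0032] 0.0011 0.51
top port [ 0.063  -0.0004] 0.1672 0.44
top knob_top [ 0.0643 -0.0009] 0.168 0.67
scene fork [-0.1887  0.0042] 0.0025 0.61
scene fork [ 0.0646 -0.0025] 0.0105 0.43
scene port [ 0.0004 -0.0012] 0.0113 0.76
scene port [ 0.0674 -0.0032] 0.0085 0.41
scene nest [ 0.0694 -0.0016] 0.0099 0.82
scene knob_top [0.0661 0.0018] 0.1639 0.48
beaker [(array([ 0.78 , -0.236,  0.001]), 0.68)]
tube_rack [(array([ 0.778,  0.035, -0.   ]), 0.7)]
reagent_bottle [(array([ 0.557,  0.408, -0.001]), 0.75)]
```

View pics/z1.png

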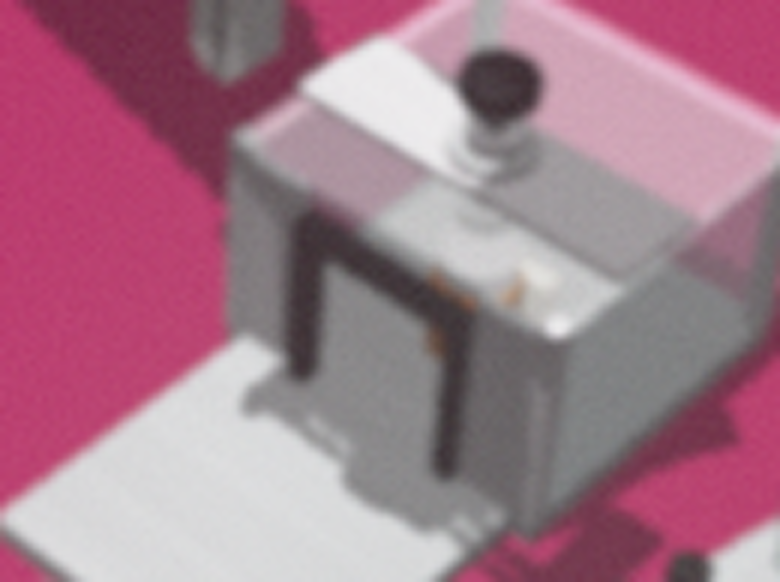

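The knob is back up at (500,90) and the jar stands in the nest with less shoulder showing, so the cap sits lower. The port is clear and the arm is free, so I'll hand the job in.

```bash
python3 -c "
from bench import robot
print(robot.close_job(), robot.get_obs()['time'])"
```

```text
the job is handed in; nothing more can be done
the job is handed in; nothing more can be done
```

I pushed the larger amber jar along the shelf and through the port to the white stop, and handed the job in at about 40 s of the 64 s allowed. I then drew the pusher out, laid it on the bench beyond the shelf and let go of it, and pressed the knob down and released it. No verdict is reported, so success is not confirmed.

**Last checks:**
- **Jar:** it stands upright. The one usable reading after the press puts it about 65 mm inside the port. The nest's estimates were 64–70 mm. Sideways it looks within about 3 mm.
- **Press:** the knob went down to 147 mm with 19–24 N on the wrist, which is its second stop. It then returned to about 165 mm.
- **Cap:** I judged it home from that travel and force, and from less jar shoulder showing in the last picture. I did not measure the cap itself.
- **Pusher:** its fork is about 186 mm in front of the port.
- **Bystanders:** the bottle, tube rack and beaker stayed within measuring error.
- **Port frame:** I saw no sign of the jar, pusher or gripper touching it, in the pictures or the wrist forces.

**Disagreement:** the push stopped with the fork face about 6 mm short of where the drawing puts it. The networks had shown the jar about 25 mm ahead of the face all along, not 20 mm. The camera overlay put the jar in the nest, so I relied on that.

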